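Push the drawn-out press plate back across the shop press bed

TASK

One of the two steel plates of the bench press has been drawn out towards you and rests on the front bed beam only. Push it back in under the ram until it lies flat across both bed beams, square to them and centred front to back like the other plate, leaving a gap of about 2 to 5 cm between the two plates. Leave the other plate and the bearing on it where they are.

Things in the scene. Friction and masses are not known exactly. Their poses are not given: they have to be found in the camera images.
- press: Blue H-frame bench shop press, fixed, facing the robot, 450 mm tall. Origin: at bench level under the ram axis; x to its back (away from the robot), y to its left, z up. The bed is two parallel beams along y with a 70 gap. Uprights, 70 deep in x, start at y = +-150. In front of the bed (x below -75), apart from the drawn-out plate, nothing stands above z = 70 between the uprights.
- front_beam (a point): Middle of the top of the front bed beam, 120 mm above the bench. The beam's flat top is 40 wide (press x = -75 to -35) and 410 long. Axes as the press.
- back_beam (a point): Middle of the top of the back bed beam, same size and height (press x = 35 to 75). Axes as the press.
- ram (a point): Centre of the underside of the ram nose, a 36 mm round steel stub 210 mm above the bench. The ram cylinder (58 diameter) is above 280 mm; the head (50 deep, centred on the ram, underside at 362 mm) joins the uprights; top of all at 490 mm.
- plate: Drawn-out press plate: loose flat steel bar 160 long (its x, pointing to the press's back), 70 wide, 11 thick, 0.75 to 1 kg, a V notch (36 wide, 12 deep) in each long side. Origin: centre of its underside; near end at x = -80. Starts level on the front beam alone, a little askew, left or right of the ram. Drawn further out it would tip off; pushed in, its far end meets the back beam in time.
- mate: The other press plate, same size, shape and axes, loose, already lying in place across both beams on the other side of the ram, overhanging each beam by about 5 mm.
- bearing: Ball bearing, 52 outer diameter, 15 high, lying loose on the back half of the mate plate. Origin: centre of its underside.
There are look-alikes about, which are no part of the job. What is shaped like the plate but blue or red is not meant. Leave any orange look-alike of the mate alone.

How it is judged:
At the end, for the whole second after the job is handed in: The plate rests flat on both beams (underside within 4 mm of their tops), centred front to back within 20 mm, square within 0.12 rad, 80 to 130 mm centre to centre from the mate plate (gap 10 to 60 mm); the mate is within 15 mm and the bearing within 20 mm of where they started (x of plate in the frame of press between -0.02 and 0.02 m and z of plate in the frame of press between 0.116 and 0.124 m and angle between plate's own z axis and vertical below 0.05 rad and angle between the x axis of plate and the x axis of press, either way round below 0.12 rad and (y of plate in the frame of mate between 0.08 and 0.13 m or y of plate in the frame of mate between -0.13 and -0.08 m) and distance of mate from where it was at the start of the episode below 0.015 m and distance of bearing from where it was at the start of the episode below 0.02 m and linear speed of plate below 0.01 m/s); the robot touches nothing.
It fails at once if the mate plate is shifted by more than 15 mm (distance of mate from where it was at the start of the episode above 0.015 m).
It fails at once if the bearing is shifted by more than 20 mm (distance of bearing from where it was at the start of the episode above 0.02 m).
It fails at once if the plate falls off the bed (z of plate in the frame of press below 0.09 m).
It also fails if it takes over 38 s, if anything falls off the work surface, if the arm or the gripper's body presses on something with over 40 N, if the wrist force passes 120 N, or if a joint passes its speed limit or range.

ROBOT

A 6-joint arm with a two-finger parallel gripper is mounted at the origin on the work surface. World frame = base frame: x ahead of the robot, y to its left, z up, the work surface at z = 0. Lengths are in m, angles in rad, forces in N, time in s.
With the tool pointing down it reaches from about 0.35 to 0.8 m from the base axis. Payload 7.3 kg.
Tool frame: the origin (TCP) lies midway between the tips of the shut fingers; the grasp point (between the pads) lies 19 mm behind it; z points along the fingers, y is the line along which they close (so a half turn about z gives the same grasp; the last joint's range is limited). The gripper opens to 85 mm and grips with 20 to 120 N. Pads are 22 mm wide; open, the fingers measure 114 mm over their backs; the gripper's body (76 mm by 85 mm) begins 54 mm behind the grasp point. The pads swing forward as they close: fully open they stand 13 mm farther back than shut.
Start: joints at [-1.278, 0.342, 1.524, -0, 1.275, -0.146], TCP at [0.223, -0.475, 0.231] pointing down, gripper open.
Joint ranges: [-2.53, 2.53], [-0.77, 2.02], [0.04, 2.7], [-1, 4.14], [0.28, 2.66], [-3.11, 3.11]. Speed limits (rad/s): [2.57, 2.57, 3.14, 3.14, 3.14, 3.14].

INTERFACE

Orientations are given as a unit quaternion [x, y, z, w].
In Python, from rig import manip gives the robot as it stands.
- The arm moves only by the shell command python3 -m crank 'ROWS' [FORCE]. ROWS is JSON, a list of rows, each an object with "turn": the turn, a rotation vector about the tool's x, y, z in rad, a list of three; "linear": the shift along the tool's x, y, z in mm, a list of three; "gripper": the finger opening in mm, from 0 to 85.4. A call has 1 to 12 rows; each row is the pose to reach, as a shift and turn from the pose commanded when the call began, along the tool's axes at that moment; what a row does not reach only later rows make up. A row lasts 1/10 s, in which the tool goes at most 50 mm and 8.59 degrees, less where a joint would pass 70% of its speed; a pose out of reach is approached as far as the arm can. A call with a gripper value outside its range is refused whole. The fingers move at their own pace and stop on an object; FORCE is the grip in N (left out, the last holds). Time passes only in rows, so rows that repeat a pose let the fingers close. It gives the time, the measured TCP pose, the force and the opening at its end, in the units of the state.
- manip.read_state(): the state, without advancing time (a new reading comes with each control period).
- manip.read_camera(name): name is "scene" or "top" or "wrist"; returns a dict with "pixels" (480x640x3 uint8, red, green, blue), "range_z" (480x640 float32, m along the optical axis (not along the pixel's ray), 0 where there is no reading), "fx", "fy", "cx", "cy" (pixels), "dist_coeffs" ([k1, k2, p1, p2, k3] as OpenCV has them; the pictures are not rectified), "rvec" (rotation vector, rad) and "tvec" (3), from world to camera coordinates, as OpenCV has them. Camera axes: x right, y down, z forward; pixel columns grow to the right and rows downward; lengths in m; the calibration is good to about 2 mm. A picture is of the moment at which its call begins.
- manip.close_job(): hands the job in, once; it reports no verdict.
Trained networks look in the newest picture that a camera, given by its name, has taken for a name from the list of things; names that differ only in an ending like _2 or _b are one class to them, and where a whole thing is asked for, a point or a joint stands for the part that bears it (a point fixed in the world has none). Each returns a list of dicts, best first, with "confidence" (0 to 1); they miss things now and then, are a little off and sometimes report something else, mostly with a low value. They report only what shows in the picture. A call takes as long as a camera call. They do not tell look-alikes from the thing itself.
- manip.recognise(camera, thing): "xy" ([column, row] in pixels, amid what is visible of it).
- manip.mark_of(camera, thing): "xy" ([column, row] in pixels: a listed point, or the origin of a listed thing).
The state is a dict: "clock": time; "joint_positions": joint angles; "dq": joint speeds; "tau": joint torques, N m; "eef_pos": TCP position; "tcp_rot": TCP orientation; "ft_force": force on the tool from outside, world axes, zero at the start; "wrist_torque": the same for the moment, N m; "gripper_width": opening from 0.0 (shut) to 1.0 (fully open).
Only numpy, scipy, OpenCV 4.12 (cv2) and the standard library are available. Lean on these libraries where they do the work, as an engineer would, in place of code of your own. Each camera call takes 0.05 s, during which the arm holds its last target. There are 200 camera calls.

## Working session

There is one attempt and no reset: what is moved stays moved. The work goes in short steps, Python scripts to look and compute and a shell command to move; the robot and the scene stay as the last step left them, time stands still between calls to the robot, and variables do not carry over. Pictures are saved under pics/ and viewed, on a budget of 10 in all, crops included, one or two more only if the job needs it, and the job is handed in when it is done.

```bash
mkdir -p pics; cat > h.py <<'E'
from rig import manip
import numpy as np, cv2
from scipy.spatial.transform import Rotation as R
def cam(n):
    c=manip.read_camera(n); c['K']=np.array([[c['fx'],0,c['cx']],[0,c['fy'],c['cy']],[0,0,1.]]); c['d']=np.array(c['dist_coeffs'],float)
    c['Rm']=cv2.Rodrigues(np.array(c['rvec'],float))[0]; c['t']=np.array(c['tvec'],float).ravel(); return c
def ray(c,px):
    n=cv2.undistortPoints(np.array(px,float).reshape(-1,1,2),c['K'],c['d']).reshape(-1,2)
    return np.c_[n,np.ones(len(n))]
def at_z(c,px,z):
    r=ray(c,px)@c['Rm']; o=-c['Rm'].T@c['t']; return o+r*((z-o[2])/r[:,2])[:,None]
def at_d(c,px):
    p=np.array(px,int).reshape(-1,2); d=c['range_z'][p[:,1],p[:,0]]
    return (ray(c,px)*d[:,None]-c['t'])@c['Rm']
def cloud(c):
    v,u=np.mgrid[0:480,0:640]; px=np.c_[u.ravel(),v.ravel()]
    P=at_d(c,px); P[c['range_z'].ravel()==0]=np.nan; return P.reshape(480,640,3)
def proj(c,P):
    return cv2.projectPoints(np.array(P,float).reshape(-1,1,3),np.array(c['rvec'],float),c['t'],c['K'],c['d'])[0].reshape(-1,2)
def save(c,f): cv2.imwrite(f,c['pixels'][:,:,::-1])
E
python3 - <<'E'
from h import *
np.set_printoptions(precision=4,suppress=True)
for n in ('scene','top'):
    c=cam(n); save(c,f'pics/{n}0.png'); print(n,-c['Rm'].T@c['t'])
    for t in ('press','front_beam','back_beam','ram','plate','mate','bearing'):
        for f in (manip.recognise,manip.mark_of):
            for r in f(n,t)[:4]:
                print(t,f.__name__,np.round(r['xy']),round(r['confidence'],2),at_d(c,[r['xy']])[0], at_z(c,[r['xy']],.12)[0])
print(manip.read_state())
E
```

```text
scene [ 0.9434 -0.5186  1.0562]
press call [421. 221.] 0.87 [ 0.6811 -0.0561  0.3045] [0.6167 0.0574 0.12  ]
front_beam call [415. 224.] 0.59 [ 0.6747 -0.0619  0.2962] [0.6125 0.044  0.12  ]
front_beam call [398. 284.] 0.27 [ 0.6938 -0.0964  0.1454] [ 0.6868 -0.0846  0.12  ]
front_beam call [387. 243.] 0.75 [ 0.6079 -0.0339  0.1202] [ 0.6078 -0.0338  0.12  ]
front_beam call [389. 278.] 0.16 [ 0.6719 -0.0985  0.1434] [ 0.6649 -0.0878  0.12  ]
back_beam call [420. 221.] 0.81 [ 0.6803 -0.058   0.3055] [0.6153 0.0558 0.12  ]
back_beam call [425. 283.] 0.61 [ 0.7205 -0.0436  0.1204] [ 0.7204 -0.0434  0.12  ]
ram call [412. 237.] 0.97 [ 0.6703 -0.0509  0.236 ] [0.6317 0.0152 0.12  ]
ram call [414. 223.] 0.26 [ 0.6736 -0.0629  0.2963] [0.611  0.0428 0.12  ]
plate call [350. 170.] 0.74 [0.3571 0.1078 0.0116] [0.4179 0.0429 0.12  ]
plate call [427. 241.] 0.72 [0.6611 0.0244 0.1304] [0.658  0.0305 0.12  ]
plate call [279. 240.] 0.63 [ 0.3977 -0.1554  0.0131] [ 0.4536 -0.1926  0.12  ]
plate call [363. 171.] 0.98 [0.3802 0.1298 0.0115] [0.4387 0.0624 0.12  ]
plate call [408. 222.] 0.92 [ 0.6626 
[... 2208 characters left out ...]
6. 180.] 0.7 [ 0.6386 -0.0571  0.1351] [ 0.6412 -0.0556  0.12  ]
mate call [445. 321.] 0.67 [ 0.2784 -0.4563  0.0118] [ 0.2936 -0.4299  0.12  ]
mate call [297. 174.] 0.56 [ 0.6544 -0.0857  0.1317] [ 0.6566 -0.085   0.12  ]
{'clock': 1.5, 'joint_positions': array([-1.278 ,  0.342 ,  1.5241,  0.    ,  1.2754, -0.146 ]), 'dq': array([-0.0002, -0.0023,  0.0001, -0.0021, -0.0005, -0.0002]), 'tau': array([  0.0001, -43.3559, -24.627 ,  -0.0003,   0.0003,   0.    ]), 'eef_pos': array([ 0.2231, -0.4753,  0.2313]), 'tcp_rot': array([0.976 , 0.2176, 0.    , 0.    ]), 'ft_force': array([ 0.3326,  0.1372, -0.0398]), 'wrist_torque': array([ 0.0129,  0.0517, -0.0287]), 'gripper_width': 0.9988822548236105}
```

View pics/scene0.png

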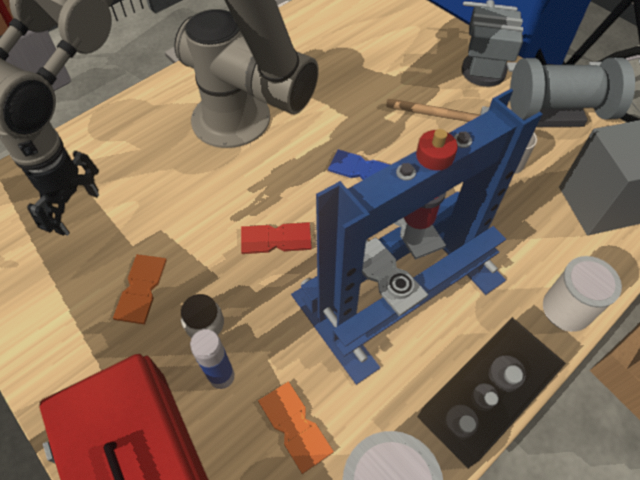

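View pics/top0.png

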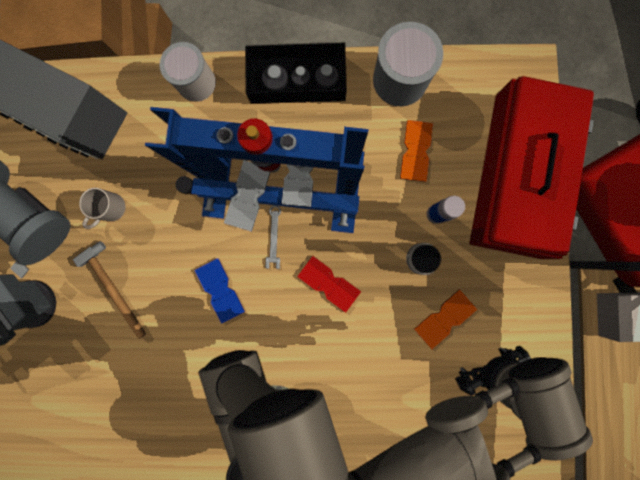

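```bash
python3 - <<'E'
from h import *
np.set_printoptions(precision=4,suppress=True)
ims=[]
for n in ('scene','top'):
    c=cam(n); P=cloud(c); z=P[...,2]; 
    np.savez(f'{n}.npz',P=P,pix=c['pixels'])
    hsv=cv2.cvtColor(c['pixels'],cv2.COLOR_RGB2HSV)
    reg=(P[...,0]>.45)&(P[...,0]<.85)&(abs(P[...,1]+.05)<.25)
    for nm,lo,hi in (('beam',.113,.1255),('plate',.1265,.137)):
        m=(reg&(z>lo)&(z<hi)).astype(np.uint8)
        k,l,s,ce=cv2.connectedComponentsWithStats(m)
        for i in range(1,k):
            if s[i,4]>60:
                Q=P[l==i]; r=cv2.minAreaRect(Q[:,:2].astype(np.float32)*1000)
                print(n,nm,s[i,4],ce[i],Q.mean(0),r,np.median(c['pixels'][l==i],0))
E
```

```text
scene beam 2414 [457.2792 249.058 ] [0.7121 0.0638 0.1198] ((676.2431030273438, 59.92844772338867), (219.55050659179688, 152.2614288330078), 82.4769287109375) [ 58.  81. 122.]
scene beam 414 [393.0942 239.7657] [ 0.6095 -0.0187  0.1199] ((604.1196899414062, -17.856605529785156), (56.481075286865234, 64.51324462890625), 62.11823654174805) [ 47.  69. 106.]
scene beam 324 [313.9506 289.6327] [ 0.5854 -0.2147  0.1196] ((592.4808959960938, -208.00506591796875), (49.246883392333984, 59.77985382080078), 86.3071517944336) [ 59.  75. 109.]
scene beam 1351 [363.983  321.1251] [ 0.6977 -0.1888  0.12  ] ((699.3502807617188, -187.6871337890625), (120.10637664794922, 62.40255355834961), 85.03992462158203) [ 61.  83. 122.]
scene plate 129 [468.2403 224.2093] [0.6919 0.118  0.1316] ((691.595947265625, 118.3656005859375), (81.80718231201172, 36.82207489013672), 21.850969314575195) [32. 37. 51.]
scene plate 94 [402.1915 226.3723] [0.6034 0.013  0.1306] ((608.5357055664062, 12.014400482177734), (18.17856216430664, 47.795501708984375), 59.48604965209961) [133.  133.5 129. ]
scene plate 561 [427.0107 243
[... 505 characters left out ...]
beam 341 [271.349  194.3548] [ 0.607  -0.0207  0.1211] ((609.3018798828125, -16.95325469970703), (59.98894500732422, 40.236148834228516), 82.04155731201172) [20. 47. 88.]
top beam 788 [334.5457 200.7208] [ 0.5876 -0.1737  0.1212] ((588.6135864257812, -170.01898193359375), (122.45709228515625, 40.93243408203125), 82.26410675048828) [22.  51.5 96. ]
top plate 1740 [246.2661 196.3126] [0.6024 0.0387 0.1319] ((605.0790405273438, 37.589752197265625), (72.10238647460938, 157.89431762695312), 71.68546295166016) [118. 118. 115.]
top plate 1037 [297.378  186.3703] [ 0.6231 -0.0851  0.1321] ((625.94775390625, -85.68098449707031), (70.06278228759766, 92.91486358642578), 82.93204498291016) [89. 89. 86.]
```

```bash
cat >> h.py <<'E'
def pose(yaw,tilt=15):  # deg; tool x along yaw, z down leaning forward by tilt
    a,b=np.radians([yaw,tilt]); d=np.array([np.cos(a),np.sin(a),0]); z=np.sin(b)*d+np.array([0,0,-np.cos(b)])
    x=np.cos(b)*d+np.array([0,0,np.sin(b)]); return np.c_[x,np.cross(z,x),z]
def rel(p0,R0,p,Rt):
    return np.round(R0.T@(np.array(p)-p0)*1000,1), np.round(R.from_matrix(R0.T@Rt).as_rotvec(),3)
def now():
    s=manip.read_state(); return np.array(s['eef_pos']),R.from_quat(s['tcp_rot']).as_matrix(),s
E
python3 - <<'E'
from h import *
p,r,s=now()
print(rel(p,r,[.3,-.35,.27],pose(-18.3)));print(rel(p,r,[.515,.066,.25],pose(-18.3)))
E
```

```text
(array([122.9, -80.7, -38.7]), array([-0.099,  0.249,  0.754]))
(array([ 494.3, -366. ,  -18.7]), array([-0.099,  0.249,  0.754]))
```

```bash
python3 -m crank '[{"linear":[0,0,-40],"turn":[0,0,0],"gripper":85},{"linear":[123,-81,-39],"turn":[-0.099,0.249,0.754],"gripper":85},{"linear":[123,-81,-39],"turn":[-0.099,0.249,0.754],"gripper":85},{"linear":[123,-81,-39],"turn":[-0.099,0.249,0.754],"gripper":85},{"linear":[494,-366,-19],"turn":[-0.099,0.249,0.754],"gripper":85},{"linear":[494,-366,-19],"turn":[-0.099,0.249,0.754],"gripper":85},{"linear":[494,-366,-19],"turn":[-0.099,0.249,0.754],"gripper":85},{"linear":[494,-366,-19],"turn":[-0.099,0.249,0.754],"gripper":85},{"linear":[494,-366,-19],"turn":[-0.099,0.249,0.754],"gripper":85},{"linear":[494,-366,-19],"turn":[-0.099,0.249,0.754],"gripper":85},{"linear":[494,-366,-19],"turn":[-0.099,0.249,0.754],"gripper":85},{"linear":[494,-366,-19],"turn":[-0.099,0.249,0.754],"gripper":85}]' 40
python3 - <<'E'
from h import *
p,r,s=now()
print(rel(p,r,[.515,.066,.25],pose(-18.3)))
E
```

```text
clock: 2.8
eef_pos: [0.4827, 0.0048, 0.2537]
tcp_rot: [0.979, -0.158, 0.129, 0.021]
ft_force: [1.0, -0.8, 0.1]
gripper_width: 0.992
(array([ 10.1, -68.3,   6.6]), array([-0.   , -0.001,  0.   ]))
```

```bash
python3 -m crank '[{"linear":[8,-40,5],"turn":[0,0,0],"gripper":85},{"linear":[10,-66,6],"turn":[0,0,0],"gripper":85},{"linear":[10,-66,6],"turn":[0,0,0],"gripper":85},{"linear":[10,-66,6],"turn":[0,0,0],"gripper":85}]'
python3 - <<'E'
from h import *
np.set_printoptions(precision=4,suppress=True)
c=cam('wrist'); save(c,'pics/w1.png'); P=cloud(c); np.savez('w1.npz',P=P)
p,r,s=now(); print(p,-c['Rm'].T@c['t'])
z=P[...,2]
m=((z>.1265)&(z<.136)&(P[...,0]>.45)).astype(np.uint8)
k,l,st,ce=cv2.connectedComponentsWithStats(m)
for i in range(1,k):
    if st[i,4]>300:
        Q=P[l==i]; rr=cv2.minAreaRect(Q[:,:2].astype(np.float32)*1000); print(st[i,4],ce[i],rr,np.median(c['pixels'][l==i],0))
E
```

```text
clock: 3.2
eef_pos: [0.5132, 0.062, 0.2499]
tcp_rot: [0.979, -0.157, 0.128, 0.021]
ft_force: [-0.4, -1.3, -0.3]
gripper_width: 0.993
[0.5131 0.0613 0.25  ] [0.5538 0.0493 0.4086]
11631 [457.4226  69.5892] ((628.9149780273438, -84.68110656738281), (71.58290100097656, 102.88395690917969), 83.47273254394531) [103. 105.  98.]
727 [586.8707  34.4154] ((615.0908203125, -189.05599975585938), (61.681419372558594, 32.669918060302734), 36.39004898071289) [10. 25. 45.]
573 [172.0663  98.3962] ((672.43701171875, 121.41928100585938), (36.42150115966797, 81.92281341552734), 51.58580017089844) [ 7. 19. 35.]
19726 [309.424  144.9982] ((604.2196044921875, 38.45673370361328), (70.32479095458984, 159.98052978515625), 71.98591613769531) [148. 149. 141.]
```

View pics/w1.png

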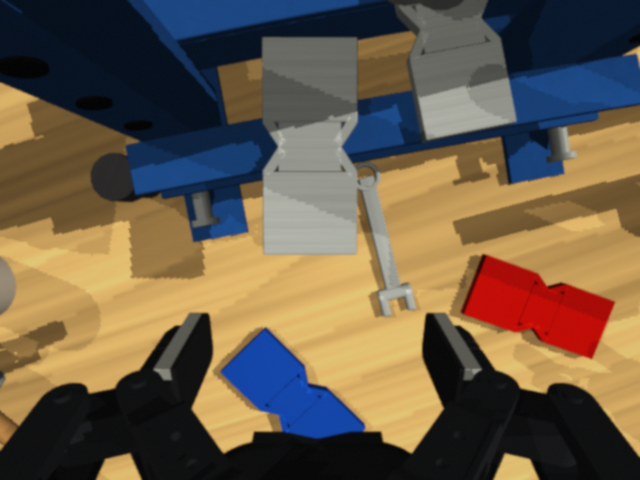

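```bash
python3 - <<'E'
from h import *
p,r,s=now()
for z in (.17,.108): print(rel(p,r,[.5395,.0595,z],pose(-18)))
E
```

```text
(array([ 4.1, -6.6, 83.9]), array([ 0.002,  0.001, -0.005]))
(array([-11.9,  -6.7, 143.8]), array([ 0.002,  0.001, -0.005]))
```

```bash
python3 -m crank '[{"linear":[3,-6,45],"turn":[0,0,-0.005],"gripper":85},{"linear":[4,-7,84],"turn":[0,0,-0.005],"gripper":85},{"linear":[4,-7,84],"turn":[0,0,-0.005],"gripper":85},{"linear":[0,-7,100],"turn":[0,0,-0.005],"gripper":85},{"linear":[-5,-7,120],"turn":[0,0,-0.005],"gripper":85},{"linear":[-12,-7,144],"turn":[0,0,-0.005],"gripper":85},{"linear":[-12,-7,144],"turn":[0,0,-0.005],"gripper":85},{"linear":[-12,-7,144],"turn":[0,0,-0.005],"gripper":85}]'
python3 - <<'E'
from h import *
c=cam('wrist'); save(c,'pics/w2.png')
E
```

```text
clock: 4.05
eef_pos: [0.5405, 0.0597, 0.1096]
tcp_rot: [0.979, -0.156, 0.129, 0.021]
ft_force: [0.1, 0.4, 0.5]
gripper_width: 0.995
```

View pics/w2.png

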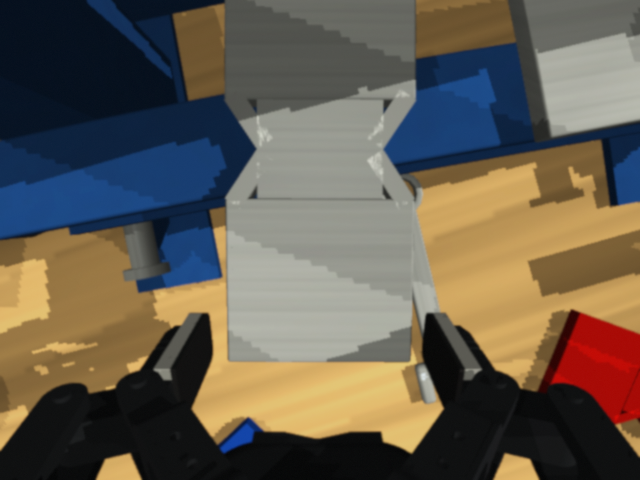

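The plate's near end (columns 228–413, edge at row 360) lies between the fingertips (210 and 425). I'm closing now.

```bash
python3 -m crank '[{"linear":[0,0,0],"turn":[0,0,0],"gripper":60},{"linear":[0,0,0],"turn":[0,0,0],"gripper":60},{"linear":[0,0,0],"turn":[0,0,0],"gripper":60},{"linear":[0,0,0],"turn":[0,0,0],"gripper":60},{"linear":[0,0,0],"turn":[0,0,0],"gripper":60}]' 40
python3 - <<'E'
from h import *
p,r,s=now(); print(p,s['ft_force'],s['gripper_width']*85.4)
yaw=np.degrees(np.arctan2(r[1,0],r[0,0]))
u=np.array([.9912,-.1323]);v=np.array([.1323,.9912])
# plate centre = tcp + 68*dir(yaw). Final stage: press x -18, square, v = mate(-1.5)+105
y=-7.6; d=np.array([np.cos(np.radians(y)),np.sin(np.radians(y))])
for cx,vv,yy in ((-45,-1.5+111,-13),(-18,-1.5+105,-7.6)):
    d=np.array([np.cos(np.radians(yy)),np.sin(np.radians(yy))])
    C=((661+cx)*u+vv*v)/1000; t=C-.068*d; print(yaw,C,t,rel(p,r,[*t,p[2]+.001],pose(yy)))
E
```

```text
clock: 4.6
eef_pos: [0.5408, 0.0602, 0.1092]
tcp_rot: [0.979, -0.155, 0.13, 0.021]
ft_force: [-1.9, -1.6, 7.1]
gripper_width: 0.803
[0.54077849 0.0601687  0.10919112] [-1.87586044 -1.56300405  7.07733596] 68.6172243494083
-18.040079215946655 [0.62506605 0.0270396 ] [0.55880889 0.04233627] (array([22.1, 11.4,  5. ]), array([ 0.023, -0.002, -0.085]))
-18.040079215946655 [0.65103465 0.0175203 ] [0.58363199 0.02651373] (array([49.7, 18.7, 12.4]), array([ 0.048, -0.002, -0.176]))
```

```bash
python3 -m crank '[{"linear":[7,4,1],"turn":[0.008,0,-0.028],"gripper":60},{"linear":[15,8,3],"turn":[0.015,0,-0.056],"gripper":60},{"linear":[22,11,5],"turn":[0.023,0,-0.085],"gripper":60},{"linear":[29,13,7],"turn":[0.03,0,-0.108],"gripper":60},{"linear":[36,15,9],"turn":[0.036,0,-0.131],"gripper":60},{"linear":[43,17,10.5],"turn":[0.042,0,-0.154],"gripper":60},{"linear":[49,19,12],"turn":[0.048,0,-0.176],"gripper":60},{"linear":[49,19,12],"turn":[0.048,0,-0.176],"gripper":60},{"linear":[49,19,12],"turn":[0.048,0,-0.176],"gripper":60}]'
python3 - <<'E'
from h import *
c=cam('wrist'); save(c,'pics/w3.png');P=cloud(c);z=P[...,2]
m=((z>.1265)&(z<.140)&(P[...,0]>.45)).astype(np.uint8)
k,l,st,ce=cv2.connectedComponentsWithStats(m)
for i in range(1,k):
    if st[i,4]>1500:
        Q=P[l==i]; rr=cv2.minAreaRect(Q[:,:2].astype(np.float32)*1000); print(st[i,4],ce[i],rr,np.linalg.lstsq(np.c_[Q[:,:2],np.ones(len(Q))],Q[:,2],rcond=None)[0])
print(now()[2])
E
```

```text
clock: 5.5
eef_pos: [0.5826, 0.0271, 0.111]
tcp_rot: [0.989, -0.065, 0.131, 0.009]
ft_force: [-6.4, 2.4, 12.9]
gripper_width: 0.807
4787 [ 48.36327554 101.68706915] ((676.98486328125, 116.6883544921875), (25.324464797973633, 74.8046646118164), 62.83945846557617) [-0.02274076 -0.1478251   0.16599278]
65751 [319.44635063 184.2766802 ] ((633.9940795898438, 20.73217010498047), (96.32698059082031, 141.76950073242188), 82.45442199707031) [-0.00317352  0.00142481  0.13279756]
36177 [568.19280206 168.45100478] ((636.6109619140625, -77.72482299804688), (56.3460693359375, 116.29215240478516), 83.71460723876953) [ 0.00988647 -0.00626067  0.12408241]
{'clock': 5.55, 'joint_positions': array([-0.07719353,  0.45192416,  1.76130881, -0.02326112,  0.66497991,
        1.64118984]), 'dq': array([ 1.19800185e-05, -3.91833400e-04,  2.84073759e-04, -1.59565881e-03,
       -2.35287421e-03,  2.90489792e-04]), 'tau': array([-1.47697683e+00, -3.84902287e+01, -1.94760329e+01,  2.14547769e-02,
       -1.95793636e+00,  1.44018726e-01]), 'eef_pos': array([0.58258889, 0.02705383, 0.11096829]), 'tcp_rot': array([ 0.98917605, -0.06497473,  0.13127167,  0.00876241]), 'ft_force': array([-5.91955115,  2.11794138, 12.41388299]), 'wrist_torque': array([-0.14738229,  0.61108452,  0.13136554]), 'gripper_width': 0.8063614238304042}
```

View pics/w3.png

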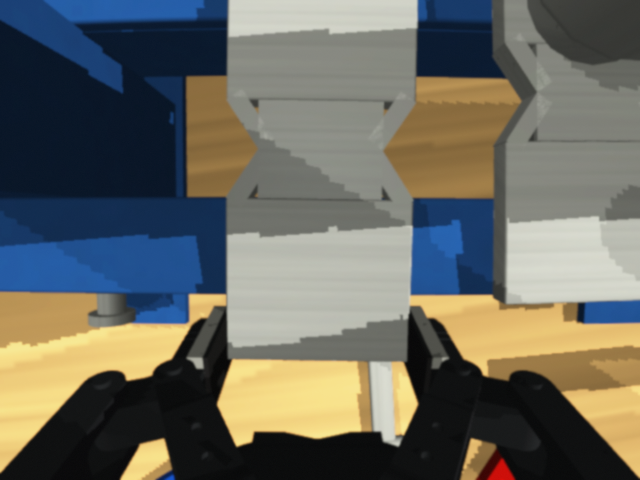

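```bash
python3 -m crank '[{"linear":[0,0,0],"turn":[0,0,0],"gripper":80},{"linear":[0,0,0],"turn":[0,0,0],"gripper":80},{"linear":[0,0,0],"turn":[0,0,0],"gripper":80},{"linear":[-10,0,-4],"turn":[0,0,0],"gripper":80},{"linear":[-20,0,-9],"turn":[0,0,0],"gripper":80},{"linear":[-32,0,-15],"turn":[0,0,0],"gripper":80},{"linear":[-40,0,-17],"turn":[0,0,0],"gripper":80},{"linear":[-40,0,-17],"turn":[0,0,0],"gripper":35},{"linear":[-40,0,-17],"turn":[0,0,0],"gripper":35},{"linear":[-40,0,-17],"turn":[0,0,0],"gripper":35},{"linear":[-40,0,-17],"turn":[0,0,0],"gripper":35},{"linear":[-40,0,-17],"turn":[0,0,0],"gripper":35}]'
cat > meas.py <<'E'
from h import *
import sys
c=cam('wrist'); save(c,sys.argv[1]);P=cloud(c);z=P[...,2]
m=((z>.1265)&(z<.140)&(P[...,0]>.45)).astype(np.uint8)
k,l,st,ce=cv2.connectedComponentsWithStats(m)
u=np.array([.9912,-.1323]);v=np.array([.1323,.9912])
for i in range(1,k):
    if st[i,4]>1500:
        Q=P[l==i]; rr=cv2.minAreaRect(Q[:,:2].astype(np.float32)*1000); A=Q[:,:2]@u*1000;B=Q[:,:2]@v*1000
        print(st[i,4],ce[i].round(),rr,'u',np.percentile(A,[.5,99.5])-661,'v',np.percentile(B,[.5,99.5]),np.linalg.lstsq(np.c_[Q[:,:2],np.ones(len(Q))],Q[:,2],rcond=None)[0])
p,r,s=now(); print(p,'tcp u',p[:2]@u*1000-661,'v',p[:2]@v*1000,s['ft_force'],s['clock'])
E
python3 meas.py pics/w4.png
```

```text
clock: 6.75
eef_pos: [0.5397, 0.0323, 0.115]
tcp_rot: [0.989, -0.066, 0.13, 0.009]
ft_force: [0.1, -0.3, 0.0]
gripper_width: 0.413
2660 [47. 52.] ((656.8034057617188, 122.76643371582031), (22.51947784423828, 43.439422607421875), 44.31902313232422) u [-36.9272991   -3.68791284] v [202.62025165 228.61740843] [-0.07483965 -0.10985305  0.19569968]
42566 [317. 129.] ((617.2796020507812, 22.363265991210938), (70.0550765991211, 96.3349838256836), 81.6124496459961) u [-99.6384015  -6.7591198] v [ 69.97369411 138.42359234] [-0.00039437  0.00022424  0.13090433]
27023 [568.  96.] ((616.0314331054688, -77.1257553100586), (59.34827423095703, 75.31594848632812), 83.48931884765625) u [-77.48340187  -3.99930101] v [-22.55052167  34.24514202] [-0.00025823 -0.00546743  0.13032382]
[0.53962861 0.03227344 0.11499636] tcp u -130.38989810936278 v 103.38229662944782 [ 0.04860123 -0.09687053  1.42276593] 6.8
```

View pics/w4.png

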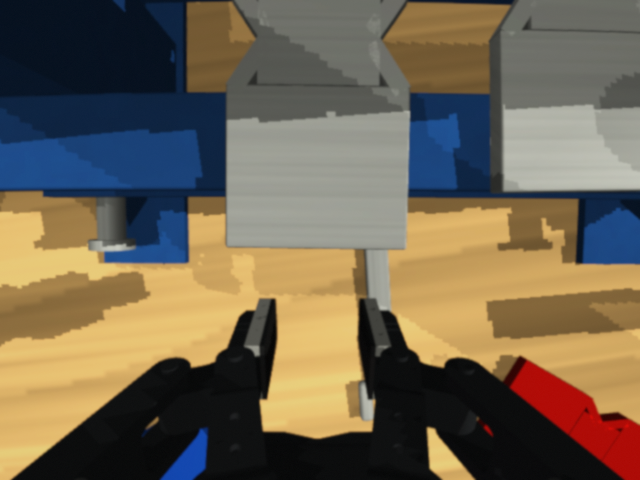

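```bash
python3 -m crank '[{"linear":[7,0,0],"turn":[0,0,0],"gripper":35},{"linear":[15,0,2],"turn":[0,0,0],"gripper":35},{"linear":[20,0,3.5],"turn":[0,0,0],"gripper":35},{"linear":[25,0,4.7],"turn":[0,0,0],"gripper":35},{"linear":[30,0,6],"turn":[0,0,0],"gripper":35},{"linear":[34,0,7],"turn":[0,0,0],"gripper":35},{"linear":[34,0,7],"turn":[0,0,0],"gripper":35},{"linear":[34,0,7],"turn":[0,0,0],"gripper":35}]'
python3 meas.py pics/w5.png
```

```text
clock: 7.6
eef_pos: [0.5733, 0.0278, 0.1166]
tcp_rot: [0.989, -0.066, 0.129, 0.009]
ft_force: [-3.7, 0.6, -0.3]
gripper_width: 0.408
4216 [55. 90.] ((675.2998046875, 117.12821960449219), (28.050167083740234, 75.09386444091797), 59.684146881103516) u [-36.58902907  30.74054274] v [202.5736607  226.04093769] [-0.02068494 -0.06271691  0.15462472]
53023 [316. 158.] ((626.9486083984375, 21.93737030029297), (70.46482849121094, 143.32974243164062), 82.40184020996094) u [-100.02441664   27.95858098] v [ 70.36013152 138.85940314] [-0.00463137  0.00078633  0.13369684]
36402 [566. 149.] ((633.123046875, -80.33405303955078), (62.652462005615234, 109.79953002929688), 83.13860321044922) u [-76.9285071   27.78331535] v [-25.11560866  34.73588938] [ 0.00837745 -0.00435211  0.12515038]
[0.57332295 0.02776203 0.1166559 ] tcp u -96.39520597602416 v 103.36834981205553 [-3.72820973 -0.34251167 -0.26706641] 7.65
```

View pics/w5.png

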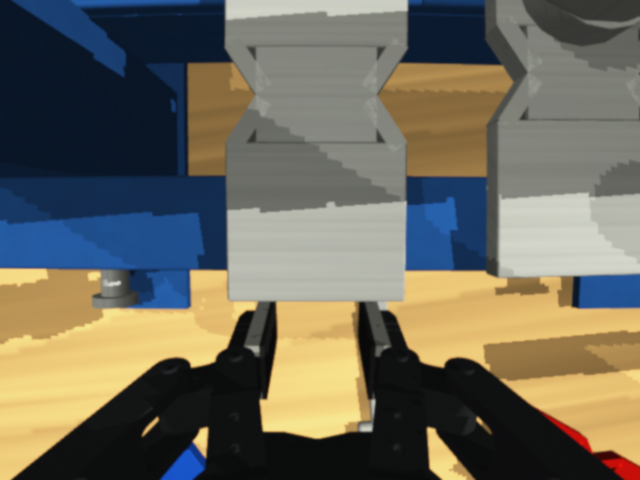

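The fingertips are in contact. The plate's near edge is at row 300 and the mate's at row 275, so there is about 10 mm to go.

```bash
python3 -m crank '[{"linear":[5,0,1.3],"turn":[0,0,0],"gripper":35},{"linear":[9.5,0,2.5],"turn":[0,0,0],"gripper":35},{"linear":[9.5,0,2.5],"turn":[0,0,0],"gripper":35},{"linear":[9.5,0,2.5],"turn":[0,0,0],"gripper":35},{"linear":[-10,0,-3],"turn":[0,0,0],"gripper":35},{"linear":[-30,0,-9],"turn":[0,0,0],"gripper":35},{"linear":[-40,0,-11],"turn":[0,0,0],"gripper":35},{"linear":[-40,0,-11],"turn":[0,0,0],"gripper":35}]'
python3 meas.py pics/w6.png
```

```text
clock: 8.45
eef_pos: [0.5324, 0.0334, 0.1179]
tcp_rot: [0.989, -0.065, 0.131, 0.009]
ft_force: [0.3, 0.3, -0.1]
gripper_width: 0.41
2330 [49. 44.] ((653.365966796875, 126.26445007324219), (21.876365661621094, 42.23891067504883), 35.287933349609375) u [-36.98127929  -9.27084448] v [202.67313841 231.5552518 ] [-0.09546964 -0.08497003  0.2060491 ]
30466 [316.  85.] ((625.914306640625, 22.223947525024414), (70.72406005859375, 66.83922576904297), 82.73353576660156) u [-76.58185382 -12.16641834] v [ 70.30293197 139.25567655] [ 0.00072174 -0.00047456  0.13020678]
25223 [567.  87.] ((613.0054321289062, -78.37969970703125), (62.60774230957031, 69.55413818359375), 83.58065795898438) u [-77.5602485   -9.49281002] v [-24.96494869  34.27319171] [-0.00023182 -0.00510169  0.13032499]
[0.53348747 0.03318484 0.11812746] tcp u -136.59757923765176 v 103.47320863520983 [ 0.44355995 -0.59865422 -0.23769189] 8.5
```

```bash
python3 -m crank '[{"linear":[-40,0,-30],"turn":[0,0,0],"gripper":35},{"linear":[-60,0,-70],"turn":[0,0,0],"gripper":35},{"linear":[-60,0,-70],"turn":[0,0,0],"gripper":35},{"linear":[-60,0,-70],"turn":[0,0,0],"gripper":35}]'
python3 - <<'E'
from h import *
c=cam('scene'); save(c,'pics/s2.png'); P=cloud(c); o=np.load('scene.npz')
for nm,Q in (('old',o['P']),('new',P)):
    z=Q[...,2]
    for lo,hi in ((.1265,.137),(.1375,.152)):
        m=((Q[...,0]>.45)&(Q[...,0]<.85)&(abs(Q[...,1]+.03)<.13)&(z>lo)&(z<hi)).astype(np.uint8)
        k,l,s,ce=cv2.connectedComponentsWithStats(m)
        for i in range(1,k):
            if s[i,4]>150: A=Q[l==i]; print(nm,lo,s[i,4],ce[i].round(1),A.mean(0).round(4),cv2.minAreaRect(A[:,:2].astype(np.float32)*1000))
print(now()[2]['ft_force'],now()[2]['eef_pos'])
E
```

```text
clock: 8.9
eef_pos: [0.459, 0.0432, 0.171]
tcp_rot: [0.989, -0.066, 0.132, 0.009]
ft_force: [0.1, -0.0, -0.1]
gripper_width: 0.412
old 0.1265 561 [427.  243.1] [0.665  0.0208 0.1308] ((658.2273559570312, 19.51066780090332), (70.75833892822266, 53.134090423583984), 74.79790496826172)
old 0.1265 1756 [388.  275.2] [ 0.6623 -0.0905  0.131 ] ((659.9777221679688, -89.58761596679688), (72.10596466064453, 162.10125732421875), 82.74714660644531)
old 0.1375 570 [400.4 284.3] [ 0.6971 -0.0942  0.1457] ((696.1165771484375, -92.9761962890625), (51.435699462890625, 52.69967269897461), 65.26502990722656)
new 0.1265 1787 [433.4 255.6] [0.6927 0.0084 0.1309] ((674.2127685546875, 14.381454467773438), (73.23403930664062, 161.57540893554688), 81.99684143066406)
new 0.1265 1748 [388.  275.2] [ 0.6624 -0.0905  0.131 ] ((660.69091796875, -89.2988052368164), (71.6326904296875, 161.40638732910156), 82.76950073242188)
new 0.1375 567 [400.4 284.3] [ 0.6971 -0.0942  0.1458] ((695.8203735351562, -92.54304504394531), (50.72150421142578, 52.2944221496582), 74.1101303100586)
[-0.02666029 -0.10597585 -0.6226647 ] [0.45879251 0.04309168 0.17008867]
```

View pics/s2.png

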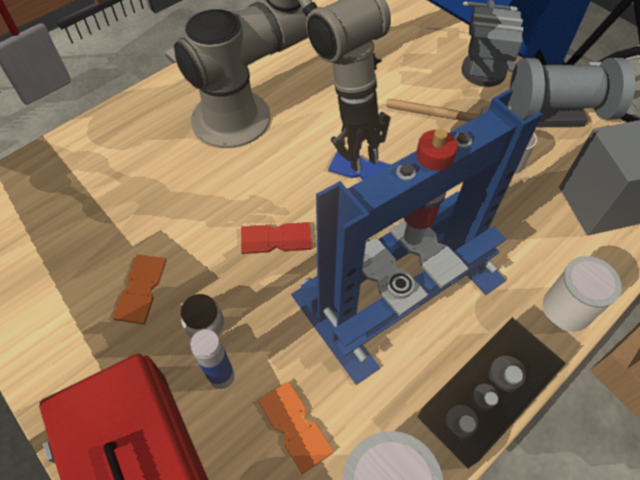

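The plate (centre about (433, 256)) lies across both beams beside the mate, and the mate (388, 275) and bearing (400, 284) have not moved. The arm is clear.

```bash
python3 -c "
from rig import manip
print(manip.close_job())"
```

```text
the job is handed in; nothing more can be done
None
```

The plate is back in place under the ram, lying flat across both beams, and I've handed the job in; no verdict is reported. I gripped its near end, slid it in while turning it square, let go, and pushed the last 20 mm or so with both fingertips. The clock read about 9 s of the 38 s allowed.

The last checks from the scene and wrist cameras showed:

| Check | Measured | Required |
|---|---|---|
| Front-to-back offset from the mate | within about 1 mm | – |
| Front-to-back offset from the press centre | about 5 mm (scene camera), 3 mm or less (wrist camera) | within 20 mm |
| Out of square with the beams | about 0.5° | below 0.12 rad (about 7°) |
| Centre to centre from the mate | about 105 mm (gap about 35 mm) | 80 to 130 mm |
| Top surface height | 0.131 m, level | 0.131 m when flat on both beams |
| Mate shift | under 1 mm | below 15 mm |
| Bearing shift | under 1 mm | below 20 mm |

The arm stood clear of everything, with about 0.6 N or less on the wrist. No check failed. The two cameras disagreed by a few millimetres on absolute front-to-back position, which is well inside the tolerance.

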